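# Close and latch the pump's access hatch, then scan its label

## Task

The access hatch on the sloping top of the dosing pump has been left ajar: push it fully shut, then turn its wing knob clockwise to its stop (a quarter-turn position, wing up and down the slope) so that the tongue is behind the frame. Then pick up the hand scanner, point its beam at the middle of the barcode label on the hatch from roughly 10 cm away and hold it still for a good second, and set it back gently, upright in the middle of its mat. Leave the beaker, the brown bottle and the clear cell block standing where they are.

Things in the scene. Friction and masses are not known exactly. Their poses are not given: they have to be found in the camera images.
- pump: Fixed dosing pump, white case 230 (x) x 250 (y) mm, orange band on its taller rear part (x +37 to +120, top 190, studs to 202). Origin: centre of underside; x points away from its front. Ahead of the rear part its top is a deck rising away from the front at 30 degrees, from x -110, z 85 to x +37, z 170: a dark steel frame round an open bay (116 x 180 mm), covered by the hatch.
- hatch (a joint): Angle of the aluminium hatch: 0 is closed flat on the deck frame (a stop), grows as it opens upwards about its upper (far) edge, to 1.2 rad. Starts ajar. A stiff hinge holds it where it is left; pushing it shut near the free edge takes 2 to 8 N. Closed, its plane is tilted 30 degrees as the deck.
- wing_knob (a joint): Knob angle, 0 to a stop at 1.571, growing clockwise seen from outside the hatch. At 0 wing and tongue lie across the slope (tongue to the pump's -y), at 1.571 up and down it, tongue towards the near lip. Tongue: 46 mm, hidden under the hatch, parallel to the wing; beyond about 0.7 rad it catches the lip, so shut the hatch first. Starts 0 to 0.45. Stiff (0.12 N m), stays where left.
- hatch_hinge (a point): Middle of the hatch's hinge line; it is at x 19.6, y 0, z 164.5 mm of the pump. Axes of the hatch: x from the free edge to the hinge (up the slope when closed), y along the hinge, z out of the outer face. The plate is 140 mm long (x -140 to 0), 204 wide, 8 thick; its outer face is 4.5 mm above the hinge line.
- hatch_push (a point): A bare spot of the hatch's outer face near its free edge where it can be pushed shut, 125 mm from the hinge line, 35 mm to +y of the middle (same axes as hatch_hinge).
- knob_grip (a point): Point on the wing knob's axis at the height to grip, 34 mm above the hatch's outer face; z out of the hatch, x and y turn with the knob, wing along y. Black wing 68 mm long, 12 thick (grip across this), 10 to 44 mm above the face, over a round foot 26 mm across, 12 high. The axis is 90 mm from the hinge line, 30 mm to -y of the hatch's middle.
- label (a point): Centre of the white barcode label (60 mm along y, 42 mm along x) on the hatch's outer face, 70 mm from the hinge line and 52 mm to +y of the middle; same axes as hatch_hinge, z out of the face.
- scanner: Loose pistol-shaped hand scanner, 0.2 to 0.4 kg, upright on its butt. Origin: centre of the butt's underside; x is the way it looks, z up. Butt 85 x 64 x 18 mm black; grey stem 34 x 34; grey head 90 long, 46 wide (flat upright sides at y +-23: grip across these), 42 deep, centre at x 10, z 125, drooping 0.61 rad nose down; highest point, the head's rear, at z 168.
- scan_window: The scanner's reading window, centre of the head's front face, at x = 46.9, z = 99.2 mm of the scanner. Its x axis is the reading beam: straight ahead and 0.61 rad below the horizontal while the scanner stands upright. y as the scanner's.
- scanner_grip (a point): Good grip point of the scanner, at x = 10, y = 0, z = 135 mm of the scanner, between the head's flat sides; axes as the scanner.
- scanner_mat: The scanner's black rubber mat, 130 (x) x 120 (y) x 4 mm, fixed on the bench to the robot's left or right. Origin: centre of its underside.
- beaker: Glass beaker, bystander, 72 mm across and 95 mm tall, in a shallow white tray on the side away from the scanner. Origin: centre of its base.
- reagent_bottle: Brown bottle, bystander, 64 mm across and 140 mm tall, beside the pump to the right. Origin: centre of its base.
- flow_cell: Clear acrylic cell block with a blue top, bystander, 56 x 36 x 80 mm, beside the pump to the left. Origin: centre of its base.
Mind the look-alikes: they are no part of the job. Leave any green or yellow look-alike of the scanner alone.

How it is judged:
By the outcome, as a careful person would: the job done as asked, in the order asked, and still so for the second after the job is handed in, with the robot touching nothing.
It also fails if it takes over 64 s, if anything falls off the work surface, if the arm or the gripper's body presses on something with over 40 N, if the wrist force passes 120 N, or if a joint passes its speed limit or range.

## Robot

A 6-joint arm with a two-finger parallel gripper is mounted at the origin on the work surface. World frame = base frame: x ahead of the robot, y to its left, z up, the work surface at z = 0. Lengths are in m, angles in rad, forces in N, time in s.
With the tool pointing down it reaches from about 0.3 to 0.85 m from the base axis. Payload 5.4 kg.
Tool frame: the origin (TCP) lies between the finger pads; the fingertips stand 14 mm ahead of it and the grasp point (between the pads) lies 5 mm behind it; z points along the fingers, y is the line along which they close (so a half turn about z gives the same grasp; the last joint's range is limited). The gripper opens to 85 mm and grips with 20 to 120 N. Pads are 22 mm wide; open, the fingers measure 114 mm over their backs; the gripper's body (76 mm by 85 mm) begins 54 mm behind the grasp point. The pads swing forward as they close: fully open they stand 13 mm farther back than shut.
Start: joints at [-1.335, 0.158, 1.597, -0, 1.386, -0.21], TCP at [0.248, -0.519, 0.245] pointing down, gripper open.
Joint ranges: [-2.91, 2.91], [-0.94, 2.29], [0.18, 2.7], [-1.29, 4.43], [0.17, 2.64], [-3, 3]. Speed limits (rad/s): [2.57, 2.57, 3.14, 3.14, 3.14, 3.14].

## Interface

Orientations are given as a rotation vector (axis times angle).
In Python, from bench import arm gives the robot as it stands. The module is installed in compiled form; this text tells all that it offers.
- The arm moves only by the shell command python3 -m crank 'ROWS' [FORCE]. ROWS is JSON, a list that holds one entry, the list of rows, each a list of 7 numbers: the shift along the tool's x, y, z in mm, then the turn, a rotation vector about the tool's x, y, z in units of 6 degrees (1.0 is 6 degrees), then the finger opening in mm, from 0 to 85.4. In form: [[[dx, dy, dz, ax, ay, az, gripper], ...]]. A call has 1 to 20 rows; each row is the pose to reach, as a shift and turn from the pose commanded when the call began, along the tool's axes at that moment; what a row does not reach only later rows make up. A row lasts 1/8 s, in which the tool goes at most 62.5 mm and 10.7 degrees, less where a joint would pass 70% of its speed; a pose out of reach is approached as far as the arm can. A call with a gripper value outside its range is refused whole. The fingers move at their own pace and stop on an object; FORCE is the grip in N (left out, the last holds). Time passes only in rows, so rows that repeat a pose let the fingers close. It gives the time, the measured TCP pose, the force, the opening and the grip force at its end, in the units of the state.
- arm.observe(): the state, without advancing time (a new reading comes with each control period).
- arm.camera(name): name is "scene" or "top"; returns (picture, depth): 384x512x3 uint8, blue, green, red; 384x512 float32, m along the optical axis (not along the pixel's ray), 0 where there is no reading.
- arm.calibration(name): a dict with "mtx" (3x3 intrinsics, pixels), "dist_coeffs" ([k1, k2, p1, p2, k3] as OpenCV has them; the pictures are not rectified), "world_from_camera" (4x4, takes a point from camera to world coordinates). Camera axes: x right, y up, looking along -z (the intrinsics and any distortion apply to the point x, -y, -z); pixel columns grow to the right and rows downward; lengths in m; the calibration is good to about 2 mm. A picture is of the moment at which its call begins. calibration takes no time and is no camera call.
- arm.close_job(): hands the job in; it is judged then, once.
Trained networks look in the newest picture that a camera, given by its name, has taken for a name from the list of things; names that differ only in an ending like _2 or _b are one class to them, and where a whole thing is asked for, a point or a joint stands for the part that bears it (a point fixed in the world has none). Each returns a list of dicts, best first, with "score" (0 to 1); they miss things now and then, are a little off and sometimes report something else, mostly with a low value. They report only what shows in the picture. A call takes as long as a camera call. They do not tell look-alikes from the thing itself.
- arm.look_for(camera, name): "extent" ([left, top, right, bottom] in pixels, round what is visible of it).
The state is a dict: "time": time; "joint_pos": joint angles; "qvel": joint speeds; "joint_efforts": joint torques, N m; "tcp_pos": TCP position; "orientation": TCP orientation; "contact_force": force on the tool from outside, world axes, zero at the start; "wrist_torque": the same for the moment, N m; "grip_width": opening from 0.0 (shut) to 1.0 (fully open); "finger_force": force on a finger pad.
Only numpy, scipy, OpenCV 4.12 (cv2) and the standard library are available. Lean on these libraries where they do the work, as an engineer would, in place of code of your own. Each camera call takes 0.05 s, during which the arm holds its last target. There are 200 camera calls.

## Working session

There is one attempt and no reset: what is moved stays moved. The work goes in short steps, Python scripts to look and compute and a shell command to move; the robot and the scene stay as the last step left them, time stands still between calls to the robot, and variables do not carry over. Pictures are saved under pics/ and viewed, at most 10 in all, crops included, and the job is handed in when it is done.

```bash
ls; mkdir -p pics; cat > h.py <<'E'
import numpy as np, cv2
from bench import arm
from scipy.spatial.transform import Rotation as R
def cloud(cam):
    img,d=arm.camera(cam); c=arm.calibration(cam)
    K=np.array(c["mtx"],float);D=np.array(c["dist_coeffs"],float);T=np.array(c["world_from_camera"])
    h,w=d.shape; u,v=np.meshgrid(np.arange(w),np.arange(h))
    n=cv2.undistortPoints(np.stack([u,v],-1).reshape(-1,1,2).astype(np.float64),K,D).reshape(h,w,2)
    P=np.stack([n[...,0]*d,-n[...,1]*d,-d],-1)@T[:3,:3].T+T[:3,3]
    P[d==0]=np.nan
    return img,d,P
def rel(pos,Rt,cur=None):
    "target pose -> row (mm, 6deg units) from the current tool pose"
    o=arm.observe() if cur is None else cur
    R0=R.from_rotvec(o["orientation"]); p0=np.array(o["tcp_pos"])
    s=R0.inv().apply(np.array(pos)-p0)*1000; a=(R0.inv()*Rt).as_rotvec()/np.radians(6)
    return np.round(np.r_[s,a],2)
E
python3 - <<'E'
from h import *
for c in("scene","top"):
    img,d,P=cloud(c); cv2.imwrite(f"pics/{c}0.png",img); np.save(f"{c}0.npy",P)
    for n in("pump","hatch","wing_knob","label","scanner","scanner_mat","scan_window","beaker","reagent_bottle","flow_cell"):
        for r in arm.look_for(c,n)[:3]:
            e=np.array(r["extent"]).astype(int);print(c,n,round(r["score"],2),e)
o=arm.observe();print(o["time"],o["tcp_pos"],R.from_rotvec(o["orientation"]).as_matrix().round(3))
E
```

```text
pics
scene pump 0.59 [220 166 355 293]
scene hatch 0.63 [226 163 317 245]
scene hatch 0.19 [250 187 275 208]
scene wing_knob 0.75 [250 187 277 209]
scene label 0.76 [226 164 318 244]
scene label 0.44 [287 122 325 179]
scene scanner 0.96 [288 123 323 177]
scene scanner 0.94 [307  92 338 139]
scene scanner 0.59 [252  83 285 134]
scene scanner_mat 0.81 [281 152 331 186]
scene scan_window 0.63 [247 190 275 210]
scene beaker 0.71 [146 244 169 282]
scene reagent_bottle 0.66 [198 324 222 364]
scene flow_cell 0.88 [358 179 375 204]
top pump 0.81 [219 124 292 200]
top hatch 0.95 [231 151 288 191]
top hatch 0.6 [259 166 280 175]
top wing_knob 0.58 [259 165 279 175]
top wing_knob 0.19 [176 197 208 230]
top label 0.7 [228 151 290 191]
top scanner 0.64 [121 217 153 238]
top scanner 0.59 [175 192 200 224]
top scanner 0.23 [332 135 352 158]
top scanner_mat 0.94 [173 200 207 230]
top beaker 0.55 [330 199 350 218]
top reagent_bottle 0.76 [332 133 352 156]
top flow_cell 0.58 [170 147 188 168]
1.1 [ 0.24791679 -0.5188051   0.24532007] [[ 0.902  0.431 -0.   ]
 [ 0.431 -0.902 -0.   ]
 [-0.     0.    -1.   ]]
```

```bash
python3 -c "
import cv2,numpy as np
a=cv2.imread('pics/scene0.png');b=cv2.imread('pics/top0.png');cv2.imwrite('pics/s1.png',cv2.resize(a,(800,600)));cv2.imwrite('pics/t1.png',cv2.resize(b,(800,600)))"
```

```text
(no output)
```

View pics/s1.png

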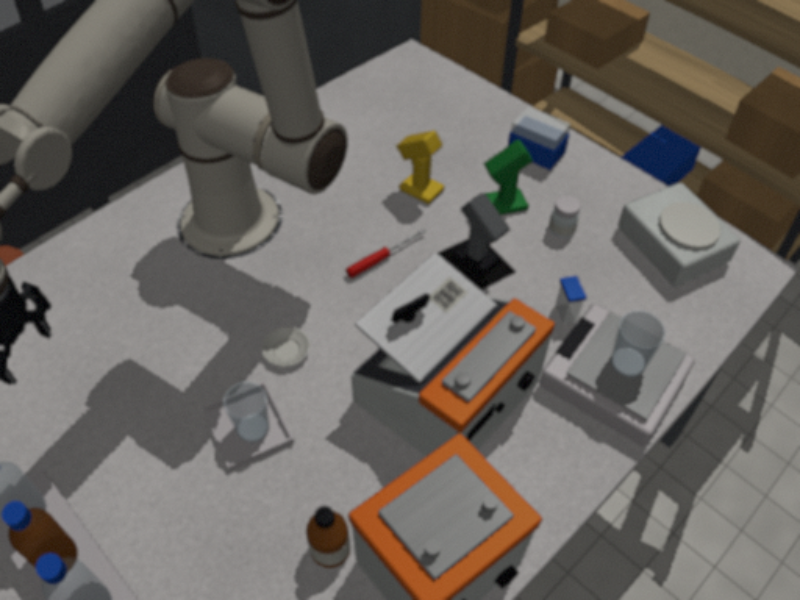

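View pics/t1.png

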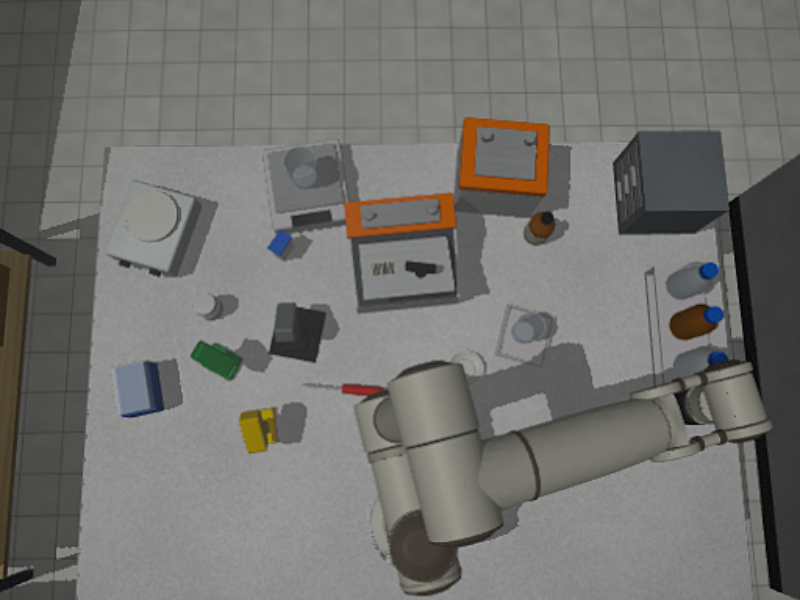

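The scene view (800 px) shows the grey scanner on its black mat at (482,240), the pump hatch with its knob at (410,305) and the label at (447,292). In the top view the scanner is at (287,325), the mat at (298,333), the pump at (402,255) and the hatch knob at (423,268).

```bash
python3 - <<'E'
from h import *
A=[];C=[];S=[]
for i,c in enumerate(("scene","top")):
    img=cv2.imread(f"pics/{c}0.png");P=np.load(f"{c}0.npy");A.append(P.reshape(-1,3));C.append(cv2.cvtColor(img,cv2.COLOR_BGR2HSV).reshape(-1,3).astype(int));S.append(np.full(P.shape[0]*P.shape[1],i))
A=np.vstack(A);C=np.vstack(C);S=np.concatenate(S)
def rect(m,n):
    for s in(0,1):
        q=A[m&(S==s)]
        if len(q)<8: continue
        r=cv2.minAreaRect((q[:,:2]*1000).astype(np.float32)); print(n,s,len(q),np.round(r[0],1),np.round(r[1],1),round(r[2],2),"z",np.median(q[:,2]).round(4), "mean",q[:,:2].mean(0).round(4))
# pump location seed from top extents
Pt=np.load("top0.npy")
print("pump ctr",Pt[162,255],"scanner",Pt[206,184],"mat",Pt[222,195])
pc=np.nanmedian(Pt[124:200,222:292].reshape(-1,3),0);print(pc)
near=np.hypot(A[:,0]-pc[0],A[:,1]-pc[1])<.25
orange=(C[:,0]>5)&(C[:,0]<20)&(C[:,1]>170)
rect(near&orange&(abs(A[:,2]-.19)<.008)&(A[:,0]<Pt[150,255,0]+.2),"orange")
mc=Pt[222,195];nm=np.hypot(A[:,0]-mc[0],A[:,1]-mc[1])<.13
rect(nm&(C[:,2]<60)&(abs(A[:,2]-.004)<.006),"mat")
rect(nm&(A[:,2]>.09)&(A[:,2]<.2)&(C[:,1]<60),"scanner head")
rect(nm&(A[:,2]>.148)&(A[:,2]<.2)&(C[:,1]<60),"scanner top")
# hatch plane by RANSAC-ish: bright grey points in extents
for s,c,e in((0,"scene",(240,170,310,240)),(1,"top",(232,153,286,188))):
    img=cv2.imread(f"pics/{c}0.png");P=np.load(f"{c}0.npy")
    q=P[e[1]:e[3],e[0]:e[2]].reshape(-1,3);q=q[~np.isnan(q).any(1)];q=q[q[:,2]>.08]
    rng=np.random.default_rng(0);b=0
    for _ in range(400):
        t=q[rng.choice(len(q),3,False)];n=np.cross(t[1]-t[0],t[2]-t[0]);n/=np.linalg.norm(n)+1e-12
        k=abs((q-t[0])@n)<.003
        if k.sum()>b:b=k.sum();K=k
    g=q[K];m=g.mean(0);n=np.linalg.svd(g-m)[2][2];n*=np.sign(n[2]);print(c,"hatch plane",b,len(q),m.round(4),n.round(4),"tilt",np.degrees(np.arccos(n[2])).round(2))
    r=q[(q-m)@n>.03]; 
    if len(r):print(" knob pts",len(r),r.mean(0).round(4), r.min(0).round(3),r.max(0).round(3))
for n,(c,e) in {"beaker":("top",(330,199,350,218)),"bottle":("top",(332,133,352,156)),"cell":("top",(170,147,188,168))}.items():
    q=Pt[e[1]:e[3],e[0]:e[2]].reshape(-1,3);q=q[q[:,2]>.04];print(n,q.mean(0).round(3),q[:,2].max() if len(q) else 0)
E
```

```text
pump ctr [0.60566262 0.03036806 0.18058851] scanner [0.45469455 0.28312406 0.15850092] mat [0.4156602  0.2616468  0.01646296]
[0.61223048 0.02475924 0.17720946]
orange 0 364 [715.7 -18.8] [125.2 327.8] 18.16 z 0.1931 mean [ 0.7678 -0.1117]
orange 1 267 [712.1 -18.9] [130.8 334.9] 19.12 z 0.1903 mean [ 0.7456 -0.0835]
mat 0 351 [457.6 290.3] [ 96.  129.1] 81.95 z 0.0025 mean [0.4748 0.2781]
mat 1 400 [454.3 282.5] [117.2 126.3] 78.65 z 0.0033 mean [0.4433 0.2653]
scanner head 0 574 [461.9 290. ] [95.8 48.2] 2.38 z 0.1375 mean [0.4676 0.2838]
scanner head 1 330 [460.1 290.3] [92.4 46.5] 0.57 z 0.1483 mean [0.4572 0.2882]
scanner top 0 180 [448.6 291.3] [48.7 45.1] 9.24 z 0.1591 mean [0.4497 0.2878]
scanner top 1 169 [445.1 289.9] [57.2 43.9] 3.51 z 0.1584 mean [0.4438 0.2896]
scene hatch plane 2832 4209 [0.5854 0.0119 0.1818] [0.2357 0.0209 0.9716] tilt 13.69
 knob pts 342 [ 0.642  -0.0123  0.2069] [ 0.559 -0.05   0.186] [0.721 0.035 0.236]
top hatch plane 1179 1880 [0.5766 0.021  0.1831] [0.247  0.0254 0.9687] tilt 14.38
 knob pts 83 [ 0.5628 -0.0186  0.2293] [ 0.55 -0.05  0.22] [0.572 0.015 0.242]
beaker [ 0.455 -0.287  0.079] 0.10819136203027724
bottle [ 0.698 -0.31   0.09 ] 0.1468169092297864
cell [0.665 0.316 0.072] 0.0878962224943336
```

```bash
cat > fit.py <<'E'
from h import *
A=[];C=[];S=[]
for i,c in enumerate(("scene","top")):
    img=cv2.imread(f"pics/{c}0.png");P=np.load(f"{c}0.npy");A.append(P.reshape(-1,3));C.append(cv2.cvtColor(img,cv2.COLOR_BGR2HSV).reshape(-1,3).astype(int));S.append(np.full(P.shape[0]*P.shape[1],i))
A=np.vstack(A);C=np.vstack(C);S=np.concatenate(S);X,Y,Z=A.T
def rect(m,n):
    for s in(0,1):
        q=A[m&(S==s)]
        if len(q)<8: continue
        r=cv2.minAreaRect((q[:,:2]*1000).astype(np.float32)); print(n,s,len(q),np.round(r[0],1),np.round(r[1],1),round(r[2],2),"z",np.median(q[:,2]).round(4));print(cv2.boxPoints(r).round(0).tolist())
rect((abs(X-.68)<.1)&(Y>-.125)&(Y<.17)&(Z>.183)&(Z<.197)&(C[:,0]>5)&(C[:,0]<20)&(C[:,1]>150),"orange")
rect((abs(X-.45)<.1)&(abs(Y-.28)<.1)&(C[:,2]<50)&(abs(Z-.004)<.007),"mat")
for s in(0,1):
    m=(S==s)&(abs(X-.45)<.1)&(abs(Y-.28)<.1)&(Z>.11)&(C[:,1]<80); q=A[m]
    # sloped head top plane
    g=q; mm=g.mean(0); 
    for _ in range(10):
        mm=g.mean(0);n=np.linalg.svd(g-mm)[2][2];n*=np.sign(n[2]);g=q[abs((q-mm)@n)<.004]
    print("head top",s,len(g),mm.round(4),n.round(3),"tilt",np.arccos(n[2]).round(3),"yaw",np.degrees(np.arctan2(n[1],n[0])).round(1))
E
python3 fit.py; python3 -c "
import cv2
a=cv2.imread('pics/scene0.png')[110:270,200:380];b=cv2.imread('pics/top0.png')[110:240,160:310]
import numpy as np
a=cv2.resize(a,(400,356));b=cv2.resize(b,(400,347));a=a[:347];cv2.imwrite('pics/c1.png',np.hstack([a,b]))"
```

```text
orange 0 58 [704.8   2.7] [ 98.8 277.1] 11.37 z 0.1908
[[629.0, 129.0], [684.0, -143.0], [781.0, -123.0], [726.0, 148.0]]
orange 1 87 [701.1   5.8] [103.5 283.6] 11.86 z 0.1845
[[621.0, 134.0], [680.0, -144.0], [781.0, -122.0], [723.0, 155.0]]
mat 0 347 [457.6 290.2] [ 96.2 128.8] 81.71 z 0.0025
[[387.0, 252.0], [514.0, 233.0], [528.0, 329.0], [401.0, 347.0]]
mat 1 410 [454.6 282.9] [115.9 125.7] 78.28 z 0.0033
[[381.0, 239.0], [504.0, 213.0], [528.0, 327.0], [405.0, 352.0]]
head top 0 297 [0.4732 0.2904 0.142 ] [ 0.566 -0.096  0.819] tilt 0.612 yaw -9.6
head top 1 127 [0.4676 0.2901 0.144 ] [ 0.394 -0.185  0.9  ] tilt 0.45 yaw -25.2
```

View pics/c1.png

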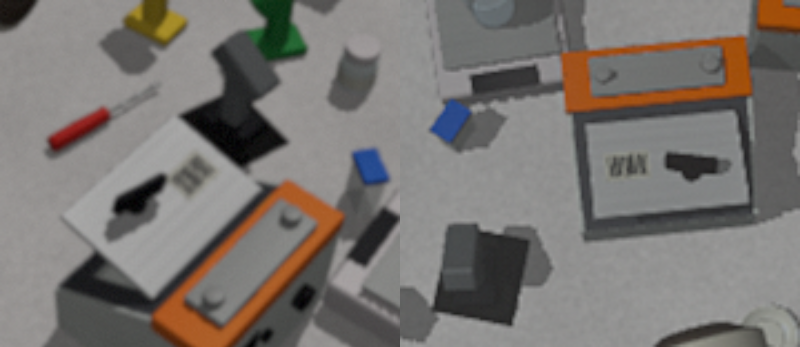

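The crop shows the hatch ajar on the left of the rear block, label on +y side and knob on −y side. The scanner stands on its mat with its head looking roughly +x, and the mat is yawed about −10°.

```bash
cat > fit2.py <<'E'
from h import *
def rays(c,uv):
    k=arm.calibration(c);T=np.array(k["world_from_camera"])
    n=cv2.undistortPoints(np.array(uv,float).reshape(-1,1,2),np.array(k["mtx"],float),np.array(k["dist_coeffs"],float)).reshape(-1,2)
    return T[:3,3],np.c_[n[:,0],-n[:,1],-np.ones(len(n))]@T[:3,:3].T
def onplane(c,uv,p,n):
    o,d=rays(c,uv);return o+d*(((p-o)@n)/(d@n))[:,None]
if __name__=="__main__":
    # hatch
    for c,seed in(("scene",(262,222)),("top",(255,180))):
        img=cv2.imread(f"pics/{c}0.png");P=np.load(f"{c}0.npy")
        e={"scene":(226,163,318,245),"top":(228,150,290,192)}[c]
        q=P[e[1]:e[3],e[0]:e[2]].reshape(-1,3);q=q[~np.isnan(q).any(1)&(q[:,2]>.12)]
        m=np.array([.58,.017,.1825]);n=np.array([.24,.023,.97]);n/=np.linalg.norm(n)
        for _ in range(10):
            g=q[abs((q-m)@n)<.004];m=g.mean(0);n=np.linalg.svd(g-m)[2][2];n*=np.sign(n[2])
        print(c,"plane",m.round(4),n.round(4))
        dist=abs((P-m)@n)
        V=img.max(2);mk=((V>105)&(dist<.008)).astype(np.uint8)
        _,lab,st,_=cv2.connectedComponentsWithStats(mk);L=1+np.argmax(st[1:,4]);ys,xs=np.where(lab==L)
        W=onplane(c,np.c_[xs,ys],m,n)
        yaw=np.arctan2(n[1],n[0]); hy=np.array([-np.sin(yaw),np.cos(yaw),0]);hx=np.cross(hy,n)
        ab=np.c_[(W-m)@hx,(W-m)@hy]*1000
        r=cv2.minAreaRect(ab.astype(np.float32));ctr=m+hx*r[0][0]/1000+hy*r[0][1]/1000
        print(" rect",np.round(r[1],1),round(r[2],2),"ctr",ctr.round(4),"yaw",np.degrees(yaw).round(2))
        far=ab[ab[:,0]>np.percentile(ab[:,0],97)];
        hinge=ctr+hx*.070-n*.0045;print(" hinge",hinge.round(4),"open",(np.arccos(n[2])*np.sign(n[0])+np.radians(30)).round(3))
        # knob wing
        o=(P-m)@n; kd=(V<45)&(o>.02)&(o<.055); kd&=np.linalg.norm(P-m,axis=2)<.09
        k=P[kd];kk=np.c_[(k-ctr)@hx,(k-ctr)@hy]*1000
        _,_,vt=np.linalg.svd(kk-kk.mean(0));print(" knob",len(kk),kk.mean(0).round(1),"expect -20,-30; dir",vt[0].round(3),cv2.minAreaRect(kk.astype(np.float32)))
    # mat
    for c in("scene","top"):
        img=cv2.imread(f"pics/{c}0.png");P=np.load(f"{c}0.npy")
        mk=((img.max(2)<50)&(abs(P[...,2]-.004)<.012)&(abs(P[...,0]-.455)<.09)&(abs(P[...,1]-.285)<.09)).astype(np.uint8)
        mk=cv2.morphologyEx(mk,cv2.MORPH_OPEN,np.ones((2,2)))
        ys,xs=np.where(mk>0);W=onplane(c,np.c_[xs,ys],np.array([0,0,.004]),np.array([0,0,1.]))
        r=cv2.minAreaRect((W[:,:2]*1000).astype(np.float32));print(c,"mat",len(W),np.round(r[0],1),np.round(r[1],1),round(r[2],1));print(cv2.convexHull((W[:,:2]*1000).astype(np.float32)).reshape(-1,2).round(0).astype(int).tolist())
E
python3 fit2.py
```

```text
scene plane [0.5842 0.0114 0.1819] [0.2343 0.0212 0.9719]
 rect [137.7 205.9] 0.37 ctr [0.5752 0.0141 0.184 ] yaw 5.17
 hinge [0.6419 0.0201 0.1631] open 0.761
 knob 139 [-16.9 -35.3] expect -20,-30; dir [-0.242 -0.97 ] ((-17.152297973632812, -31.741283416748047), (63.969947814941406, 9.753809928894043), 76.93425750732422)
top plane [0.5786 0.0177 0.1826] [0.2463 0.0197 0.969 ]
 rect [140.5 202.1] 0.33 ctr [0.5736 0.0142 0.184 ] yaw 4.58
 hinge [0.6401 0.0196 0.1623] open 0.773
 knob 102 [-24.3 -29.6] expect -20,-30; dir [-0.224 -0.975] ((-21.420215606689453, -29.798248291015625), (62.861209869384766, 15.255617141723633), 75.31219482421875)
scene mat 359 [463.8 289.3] [ 86.4 130.1] 85.5
[[531, 319], [526, 325], [501, 330], [404, 279], [399, 274], [396, 258], [399, 255], [402, 252], [407, 251], [413, 250], [446, 247], [478, 245], [505, 243], [517, 244], [519, 246]]
top mat 460 [450.2 278.9] [115.3 125.1] 78.4
[[512, 276], [434, 341], [418, 344], [403, 344], [399, 340], [382, 259], [382, 236], [393, 232], [428, 225], [448, 221], [468, 217], [487, 213], [491, 213], [495, 213], [499, 213], [503, 229], [508, 248], [512, 268]]
```

```bash
cat > geo.py <<'E'
from h import *
H=np.array([.641,.0198,.1638]);YAW=np.radians(5.0)
def hatch(a):
    t=np.radians(30)-a; f=np.array([np.cos(YAW),np.sin(YAW),0]);hy=np.array([-np.sin(YAW),np.cos(YAW),0]);u=np.array([0,0,1.])
    hx=np.cos(t)*f+np.sin(t)*u; n=-np.sin(t)*f+np.cos(t)*u
    return hx,hy,n
def pt(a,x,y,z): hx,hy,n=hatch(a); return H+(hx*x+hy*y+n*(z+4.5))/1000
def tool(a,phi=0):
    "z=-n, x=hy,y=hx turned clockwise by phi"
    hx,hy,n=hatch(a); return R.from_matrix(np.c_[hy,hx,-n])*R.from_rotvec([0,0,phi])
E
python3 - <<'E'
from geo import *
print("approach",rel(pt(.77,-125,35,54),tool(.77)))
p0=pt(.77,-125,35,54);r0=tool(.77)
for a in(.77,.6,.4,.2,.0,-.02):
    o={"tcp_pos":pt(a,-125,35,14),"orientation":None}
    s=r0.inv().apply(pt(a,-125,35,14)-p0)*1000;print(a,s.round(1),((r0.inv()*tool(a)).as_rotvec()/np.radians(6)).round(2), pt(a,-125,35,14).round(3))
E
```

```text
approach [ 499.05 -386.75   -5.74    2.06   -1.43  -11.51]
0.77 [-0.  0. 40.] [0. 0. 0.] [0.522 0.044 0.212]
0.6 [-0.  -1.3 61.4] [-1.62  0.   -0.  ] [0.515 0.044 0.192]
0.4 [ 0.   1.8 86.5] [-3.53  0.   -0.  ] [0.512 0.044 0.167]
0.2 [  0.    9.8 110.4] [-5.44  0.   -0.  ] [0.514 0.044 0.142]
0.0 [  0.   22.4 132.2] [-7.35  0.   -0.  ] [0.521 0.044 0.117]
-0.02 [  0.   23.9 134.3] [-7.54  0.    0.  ] [0.522 0.045 0.115]
```

```bash
python3 -m crank '[[[100,-77,-50,0,0,-2,0],[200,-155,-60,1,-0.7,-5,0],[300,-232,-60,1.5,-1,-8,0],[400,-310,-50,2,-1.4,-11.5,0],[499,-387,-30,2,-1.4,-11.5,0],[499,-387,-30,2,-1.4,-11.5,0],[499,-387,-30,2,-1.4,-11.5,0],[499,-387,-30,2,-1.4,-11.5,0],[499,-387,-30,2.06,-1.43,-11.5,0],[499,-387,-30,2.06,-1.43,-11.5,0],[499,-387,-30,2.06,-1.43,-11.5,0],[499,-387,-30,2.06,-1.43,-11.5,0],[499,-387,-6,2.06,-1.43,-11.5,0],[499,-387,-6,2.06,-1.43,-11.5,0],[499,-387,-6,2.06,-1.43,-11.5,0]]]'; python3 -c "
from geo import *
print(rel(pt(.77,-125,35,54),tool(.77)),arm.observe()['joint_pos'])
img,d,P=cloud('scene');cv2.imwrite('pics/m1.png',img[60:300,150:400])"
```

```text
time: 2.98
tcp_pos: [0.5313, 0.0444, 0.2521]
orientation: [-2.005, -2.182, 0.271]
contact_force: [-0.3, -0.1, 0.7]
grip_width: 0.001
finger_force: 0.0
[ 0.89  0.48  1.    0.   -0.   -0.03] [-0.1158947   0.23446064  1.51349232 -0.0492808   1.63505232 -0.19723398]
```

```bash
python3 -m crank '[[[1,0,30,0,0,0,0],[1,0,41,0,0,0,0],[1,-1,52,-0.8,0,0,0],[1,-1,62,-1.6,0,0,0],[1,0,75,-2.6,0,0,0],[1,2,87,-3.5,0,0,0],[1,6,99,-4.5,0,0,0],[1,10,111,-5.4,0,0,0],[1,16,122,-6.4,0,0,0],[1,20,129,-7.1,0,0,0],[1,23,133,-7.4,0,0,0],[1,23,134,-7.4,0,0,0]]]'; python3 -c "
from geo import *
img,d,P=cloud('scene')
e=(226,163,318,260);q=P[e[1]:e[3],e[0]:e[2]].reshape(-1,3)
V=img[e[1]:e[3],e[0]:e[2]].max(2).ravel();q=q[(V>105)]
for a in(0,.03,.06,.1,.2,.3,.5):
  hx,hy,n=hatch(a);print(a,(abs((q-H)@n-.0045)<.003).sum())
"
```

```text
time: 4.53
tcp_pos: [0.521, 0.0454, 0.1167]
orientation: [1.847, 2.013, 0.545]
contact_force: [-7.9, 0.3, 10.4]
grip_width: 0.002
finger_force: 6.4
0 1496
0.03 916
0.06 727
0.1 703
0.2 558
0.3 334
0.5 39
```

```bash
python3 -m crank '[[[0,0,2,0,0,0,0],[0,0,3,0,0,0,0],[0,0,3,0,0,0,0]]]'; python3 -m crank '[[[0,0,-30,0,0,0,30],[0,0,-60,0,0,0,60],[0,0,-100,0,0,0,85],[0,0,-100,0,0,0,85],[0,0,-100,0,0,0,85],[0,0,-100,0,0,0,85]]]'; python3 - <<'E'
from geo import *
from fit2 import onplane
for c,e in(("scene",(215,160,325,270)),("top",(225,145,295,215))):
    img,d,P=cloud(c);cv2.imwrite(f"pics/{c}2.png",img);np.save(f"{c}2.npy",P)
    W=P[e[1]:e[3],e[0]:e[2]].reshape(-1,3);V=img[e[1]:e[3],e[0]:e[2]].max(2).ravel()
    hx,hy,n=hatch(0);h=np.c_[(W-H)@hx,(W-H)@hy,(W-H)@n]*1000
    b=(V>105)&(abs(h[:,2]-4.5)<6)&(h[:,0]>-145)&(h[:,0]<0)&(abs(h[:,1])<105);q=W[b];m=q.mean(0);nn=np.linalg.svd(q-m)[2][2];nn*=np.sign(nn[2])
    print(c,b.sum(),"n",nn.round(4),"want",n.round(4),"off",h[b,2].mean().round(2),"open",(np.radians(30)+np.arctan2(nn[0],nn[2])).round(3),"range",h[b].min(0).round(),h[b].max(0).round())
    k=(V<60)&(h[:,2]>25)&(h[:,2]<52)&(abs(h[:,0]+90)<45)&(abs(h[:,1]+30)<45);kk=h[k,:2]
    if len(kk)>5:print(" knob",len(kk),cv2.minAreaRect(kk.astype(np.float32)),kk.mean(0))
o=arm.observe();print(rel(pt(0,-90,-30,29+80),tool(0,.23)))
E
```

```text
time: 4.95
tcp_pos: [0.5217, 0.0456, 0.1163]
orientation: [1.844, 2.02, 0.541]
contact_force: [-56.2, -7.7, 53.6]
grip_width: 0.003
finger_force: 37.4
time: 5.7
tcp_pos: [0.4716, 0.0416, 0.1982]
orientation: [1.85, 2.016, 0.543]
contact_force: [0.6, 0.2, -0.1]
grip_width: 0.997
finger_force: 0.0
scene 1562 n [-0.4984 -0.0426  0.8659] want [-0.4981 -0.0436  0.866 ] off 2.59 open 0.001 range [-139. -100.   -1.] [ -1. 104.   7.]
 knob 196 ((-85.52439880371094, -30.722305297851562), (65.1297607421875, 14.053868293762207), 75.1871566772461) [-83.78346406 -31.10251512]
top 1528 n [-0.5046 -0.0424  0.8623] want [-0.4981 -0.0436  0.866 ] off 4.01 open -0.006 range [-141. -101.   -1.] [ -1. 104.  10.]
 knob 74 ((-87.6024398803711, -28.98342514038086), (61.99360275268555, 15.015913009643555), 77.61595916748047) [-85.86930656 -29.60771514]
[-6.645e+01  3.736e+01 -2.500e-01  2.000e-02 -0.000e+00  2.180e+00]
```

```bash
python3 -m crank '[[[-40,22,0,0,0,1.2,50],[-66,37,0,0,0,2.25,50],[-66,37,0,0,0,2.25,50],[-66,37,30,0,0,2.25,50],[-66,37,60,0,0,2.25,50],[-66,37,79,0,0,2.25,50],[-66,37,79,0,0,2.25,50],[-66,37,79,0,0,2.25,0],[-66,37,79,0,0,2.25,0],[-66,37,79,0,0,2.25,0],[-66,37,79,0,0,2.25,0],[-66,37,79,0,0,2.25,0]]]' 40; python3 -c "
from geo import *
print(rel(pt(0,-90,-30,29),tool(0,.235)),arm.observe()['joint_pos'],arm.observe()['wrist_torque'])"
```

```text
time: 7.3
tcp_pos: [0.5494, -0.0182, 0.151]
orientation: [2.098, 1.806, 0.607]
contact_force: [-5.6, 0.8, 7.3]
grip_width: 0.131
finger_force: 43.6
[-0.5  -1.68  2.66  0.05 -0.   -0.01] [-0.37727542 -0.14461002  2.18424346  0.37829322  0.65505519 -0.47761215] [0.05979661 0.67739152 0.12503881]
```

```bash
python3 -m crank '[[[0,0,0,0,0,1.2,0],[0,0,0,0,0,2.4,0],[0,0,0,0,0,3.6,0],[0,0,0,0,0,4.8,0],[0,0,0,0,0,6,0],[0,0,0,0,0,7.2,0],[0,0,0,0,0,8.4,0],[0,0,0,0,0,9.6,0],[0,0,0,0,0,10.8,0],[0,0,0,0,0,11.8,0],[0,0,0,0,0,12.5,0],[0,0,0,0,0,12.5,0]]]'; python3 -c "
from geo import *
o=arm.observe();print(rel(pt(0,-90,-30,29),tool(0,np.pi/2)),R.from_rotvec(o['orientation']).inv().apply(o['wrist_torque']))"
```

```text
time: 8.8
tcp_pos: [0.548, -0.0165, 0.1501]
orientation: [-3.011, -0.171, -0.81]
contact_force: [-16.4, 5.5, 14.3]
grip_width: 0.132
finger_force: 45.3
[-0.18  1.95  2.54 -0.03 -0.02  0.24] [ 1.15673312 -1.36626466  0.10043804]
```

Torque is still just friction (0.10 N m), so continue to the stop.

```bash
python3 -m crank '[[[0,0,0,0,0,0.3,0],[0,0,0,0,0,0.6,0],[0,0,0,0,0,0.6,0]]]'; python3 -c "
from geo import *
o=arm.observe();print(rel(pt(0,-90,-30,29),tool(0,np.pi/2)),R.from_rotvec(o['orientation']).inv().apply(o['wrist_torque']))"
```

```text
time: 9.18
tcp_pos: [0.5479, -0.0164, 0.1501]
orientation: [-3.001, -0.081, -0.804]
contact_force: [-14.2, 7.1, 14.0]
grip_width: 0.133
finger_force: 48.4
[-0.03  2.03  2.55 -0.03 -0.01 -0.33] [ 1.23427992 -1.28476172 -0.89539025]
```

```bash
python3 -m crank '[[[0,0,0,0,0,0.2,50],[0,0,0,0,0,0.2,50],[0,0,0,0,0,0.2,60],[0,0,-30,0,0,0,85],[0,0,-70,0,0,0,85],[0,0,-110,0,0,0,85],[0,0,-110,0,0,0,85]]]'; python3 - <<'E'
from geo import *
ims=[]
for c,e in(("scene",(215,160,325,270)),("top",(225,145,295,215))):
    img,d,P=cloud(c);np.save(f"{c}3.npy",P);cv2.imwrite(f"pics/{c}3.png",img)
    W=P[e[1]:e[3],e[0]:e[2]].reshape(-1,3);V=img[e[1]:e[3],e[0]:e[2]].max(2).ravel()
    hx,hy,n=hatch(0);h=np.c_[(W-H)@hx,(W-H)@hy,(W-H)@n]*1000
    k=(V<60)&(h[:,2]>25)&(h[:,2]<52)&(abs(h[:,0]+90)<45)&(abs(h[:,1]+30)<45);kk=h[k,:2]
    if len(kk)>5:print(c," knob",len(kk),cv2.minAreaRect(kk.astype(np.float32)))
    ims.append(cv2.resize(img[100:300,150:400],(400,320)))
    # scanner
    X,Y,Z=P[...,0],P[...,1],P[...,2];hs=cv2.cvtColor(img,cv2.COLOR_BGR2HSV)
    for lo,hi in((.09,.2),(.115,.16)):
        m=(abs(X-.455)<.08)&(abs(Y-.285)<.06)&(Z>lo)&(Z<hi)&(hs[...,1]<80)
        m=cv2.erode(m.astype(np.uint8),np.ones((2,2)))>0
        r=cv2.minAreaRect((P[m][:,:2]*1000).astype(np.float32));print(c,lo,m.sum(),r)
cv2.imwrite("pics/c3.png",np.hstack(ims))
E
```

```text
time: 10.05
tcp_pos: [0.4951, -0.024, 0.2489]
orientation: [-3.002, -0.074, -0.821]
contact_force: [-0.1, -0.4, 0.0]
grip_width: 0.998
finger_force: 0.0
scene  knob 140 ((-85.37537384033203, -31.57201385498047), (64.61299896240234, 11.235214233398438), 0.43220260739326477)
scene 0.09 490 ((466.4704284667969, 288.9026794433594), (87.87773132324219, 44.94872283935547), 1.7315082550048828)
scene 0.115 345 ((465.9200744628906, 288.6469421386719), (87.52279663085938, 44.21841812133789), 3.168503999710083)
top  knob 52 ((-87.8374252319336, -29.490745544433594), (10.268696784973145, 60.828033447265625), 89.28228759765625)
top 0.09 288 ((457.9998779296875, 288.12249755859375), (85.86532592773438, 41.97719955444336), 1.4584752321243286)
top 0.115 170 ((457.9874572753906, 288.092529296875), (85.54761505126953, 41.51441192626953), 2.3379392623901367)
```

View pics/c3.png

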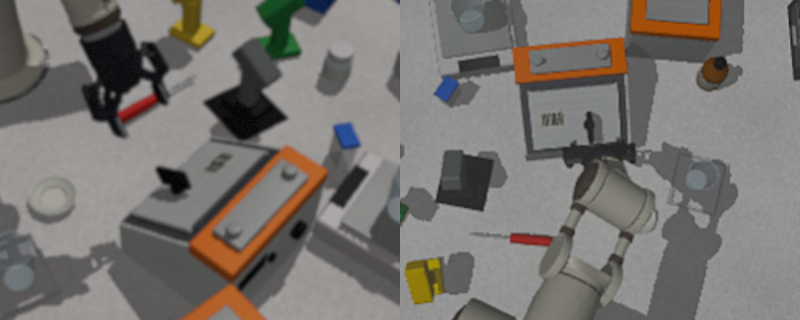

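The hatch is flush and the wing now lies up and down the slope: knob at (172,180) in the left crop and (590,125) in the right. Next is the scanner.

```bash
cat >> geo.py <<'E'
def down(yaw,pitch=0):
    "x = scanner forward at yaw; pitched nose down"
    c,s=np.cos(yaw),np.sin(yaw)
    return R.from_rotvec(np.array([-s,c,0])*pitch)*R.from_matrix(np.array([[c,s,0],[s,-c,0],[0,0,-1.]]))
E
python3 - <<'E'
from geo import *
print(rel([.461,.2895,.27],down(np.radians(2))),rel([.48,.13,.30],down(np.radians(2))))
E
```

```text
[-4.1700e+00 -3.1431e+02 -2.5000e+01 -2.1000e-01 -5.0400e+00  1.3000e-01] [ 2.1370e+01 -1.5458e+02 -4.8140e+01 -2.1000e-01 -5.0400e+00  1.3000e-01]
```

```bash
python3 -m crank '[[[10,-50,-40,-0.1,-1.7,0.1,85],[20,-100,-48,-0.2,-3.4,0.1,85],[21,-155,-48,-0.2,-5,0.1,85],[10,-210,-40,-0.2,-5,0.1,85],[0,-260,-30,-0.2,-5.04,0.13,85],[-4,-314,-25,-0.2,-5.04,0.13,85],[-4,-314,-25,-0.2,-5.04,0.13,85],[-4,-314,-25,-0.2,-5.04,0.13,85]]]'; python3 -c "
from geo import *
print(rel([.461,.2895,.134],down(np.radians(2))),arm.observe()['joint_pos'])
img,d,P=cloud('scene');cv2.imwrite('pics/m4.png',cv2.resize(img[90:220,220:380],(640,520)))"
```

```text
time: 11.15
tcp_pos: [0.4607, 0.2892, 0.2685]
orientation: [-3.141, -0.057, 0.005]
contact_force: [0.6, -0.5, -0.6]
grip_width: 0.994
finger_force: 0.0
[ 7.4000e-01 -2.2000e-01  1.3447e+02 -0.0000e+00  3.0000e-02  2.0000e-02] [3.37687816e-01 6.42094880e-02 1.65321995e+00 1.26150508e-03
 1.42696042e+00 1.87178325e+00]
```

View pics/m4.png

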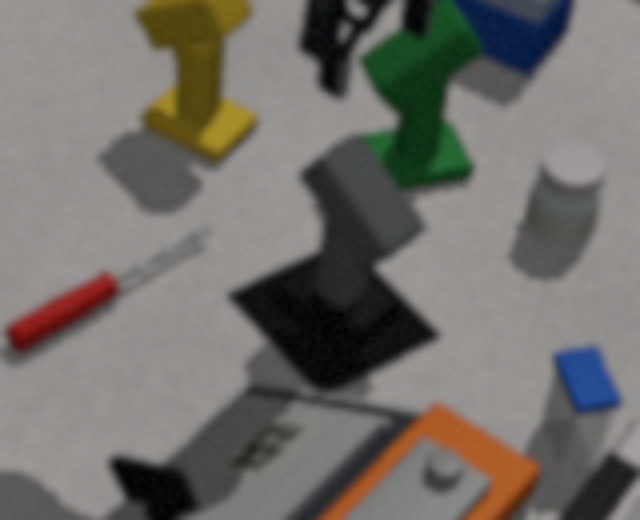

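The fingers at (365,50) hover above the scanner head at (365,195), which is clear on both sides. Descending.

```bash
python3 -m crank '[[[0,0,40,0,0,0,85],[0,0,80,0,0,0,85],[0,0,115,0,0,0,85],[0,0,134,0,0,0,85],[0,0,134,0,0,0,85],[0,0,134,0,0,0,70],[0,0,134,0,0,0,60],[0,0,134,0,0,0,52],[0,0,134,0,0,0,48],[0,0,134,0,0,0,40],[0,0,134,0,0,0,40],[0,0,134,0,0,0,40]]]' 60;  python3 -c "
from geo import *
o=arm.observe();print(o['wrist_torque'])
a=np.radians(2)
for c in('scene',):
    img,d,P=cloud(c);X,Y,Z=np.moveaxis(P,2,0);hs=cv2.cvtColor(img,cv2.COLOR_BGR2HSV)
    cv2.imwrite('pics/m5.png',cv2.resize(img[90:220,220:380],(640,520)))"
```

```text
time: 12.7
tcp_pos: [0.4617, 0.2902, 0.1371]
orientation: [-3.138, -0.056, -0.002]
contact_force: [1.2, 3.9, 5.5]
grip_width: 0.529
finger_force: 62.5
[ 0.7223498  -0.06675402 -0.03745094]
```

View pics/m5.png

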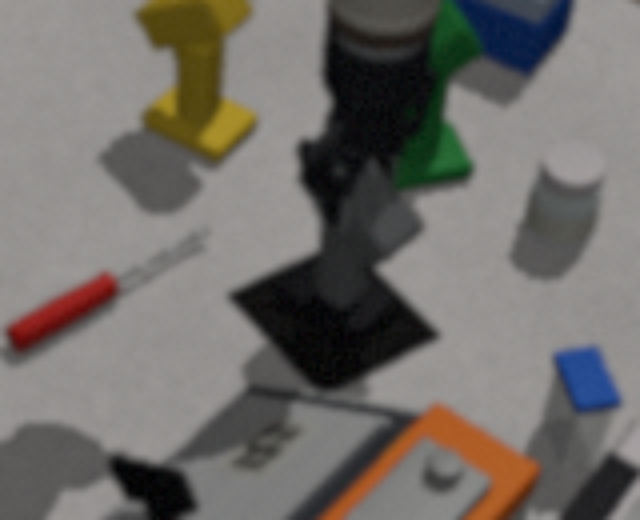

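Scanner is gripped across its head sides (45 mm opening), still upright on the mat. Lift and check the pose in the hand.

```bash
python3 -m crank '[[[0,0,-15,0,0,0,40],[0,0,-40,0,0,0,40],[0,0,-80,0,0,0,40],[0,0,-120,0,0,0,40],[0,0,-140,0,0,0,40],[0,0,-140,0,0,0,40],[0,0,-140,0,0,0,40]]]'; python3 - <<'E'
from geo import *
o=arm.observe();T=np.array(o["tcp_pos"]);Rt=R.from_rotvec(o["orientation"])
print(o["contact_force"],Rt.inv().apply(o["wrist_torque"]))
for c in("scene","top"):
    img,d,P=cloud(c);hs=cv2.cvtColor(img,cv2.COLOR_BGR2HSV);cv2.imwrite(f"pics/{c}6.png",img)
    q=Rt.inv().apply((P-T).reshape(-1,3)).reshape(P.shape)*1000  # tool frame
    # scanner coords assumed: x fwd=qx+10.5, up = 133-qz
    sx=q[...,0]+10.5;sz=133-q[...,2];sy=-q[...,1]
    m=(abs(sy)<40)&(sz>-10)&(sz<24)&(abs(sx)<70)
    if m.sum()>10:
        b=q[m];print(c,"butt",m.sum(),"sx",sx[m].min().round(1),sx[m].max().round(1),"sy",sy[m].min().round(1),sy[m].max().round(1),"sz",np.percentile(sz[m],[2,50,98]).round(1))
    fw=np.array([np.cos(.61),-np.sin(.61)])
    along=(sx-10)*fw[0]+(sz-125)*fw[1];perp=(sx-10)*np.sin(.61)+(sz-125)*np.cos(.61)
    for n,k in(("top face",(abs(perp-21)<8)&(along>18)&(along<42)&(abs(sy)<18)),("front face",(abs(along-45)<8)&(abs(perp)<17)&(abs(sy)<18))):
        if k.sum()>8:
            A=np.c_[sx[k],sy[k],sz[k]];m0=A.mean(0);nn=np.linalg.svd(A-m0)[2][2];nn*=np.sign(nn[2]+nn[0]);print(c,n,k.sum(),"along",along[k].mean().round(1),"perp",perp[k].mean().round(1),"n",nn.round(3))
E
```

```text
time: 13.62
tcp_pos: [0.4601, 0.2888, 0.2744]
orientation: [-3.141, -0.056, 0.006]
contact_force: [0.0, 0.0, -3.6]
grip_width: 0.529
finger_force: 61.9
[ 0.04608948  0.0075752  -3.56591149] [-0.04256972  0.04515915 -0.01398324]
scene butt 376 sx -40.5 45.0 sy -34.2 35.4 sz [ 2.6 15.8 22. ]
scene top face 92 along 29.7 perp 20.6 n [ 0.569 -0.022  0.822]
top butt 54 sx -36.5 -16.2 sy -11.9 30.6 sz [12.1 18.  22.9]
```

```bash
python3 - <<'E'
from geo import *
for pit in(20,24):
    Rt=down(YAW,np.radians(pit)); w=np.array([36.9,0,133-99.2])/1000; b=Rt.apply([np.cos(.61),0,np.sin(.61)])
    L=pt(0,-70,52,0); tcp=L-b*.1-Rt.apply(w); n=hatch(0)[2]
    print(pit,L.round(4),tcp.round(4),"off-normal",np.degrees(np.arccos(-b@n)).round(1),rel(tcp,Rt))
E
```

```text
20 [0.5738 0.0661 0.1327] [0.4936 0.0591 0.2589] off-normal 5.0 [ 2.5400e+01  2.3082e+02  1.5120e+01 -9.0000e-02 -3.3000e+00 -4.9000e-01]
24 [0.5738 0.0661 0.1327] [0.5026 0.0599 0.2643] off-normal 1.0 [ 3.4370e+01  2.3035e+02  9.7700e+00 -1.1000e-01 -3.9600e+00 -4.8000e-01]
```

```bash
python3 -m crank '[[[5,40,-10,0,-0.3,0,40],[10,85,-15,0,-1,-0.1,40],[18,130,-15,0,-1.8,-0.2,40],[25,175,-10,-0.1,-2.6,-0.4,40],[31,210,0,-0.1,-3.4,-0.5,40],[34,230,10,-0.1,-3.96,-0.48,40],[34,230,10,-0.1,-3.96,-0.48,40],[34,230,10,-0.1,-3.96,-0.48,40]]]'; python3 - <<'E'
from geo import *
o=arm.observe();T=np.array(o["tcp_pos"]);Rt=R.from_rotvec(o["orientation"])
L=pt(0,-70,52,0);n=hatch(0)[2];hx,hy,_=hatch(0)
w=T+Rt.apply([.0369,0,.0338]);b=Rt.apply([np.cos(.61),0,np.sin(.61)]);t=((L-w)@n)/(b@n);e=w+b*t-L
print("model hit err mm hx,hy",(e@hx*1000).round(1),(e@hy*1000).round(1),"dist",t,"qvel",np.abs(o["qvel"]).max())
for c in("scene","top"):
    img,d,P=cloud(c);cv2.imwrite(f"pics/{c}7.png",img)
    q=Rt.inv().apply((P-T).reshape(-1,3)).reshape(P.shape)*1000
    sx=q[...,0]+10;sz=133-q[...,2];sy=-q[...,1]
    along=(sx-10)*np.cos(.61)-(sz-125)*np.sin(.61);perp=(sx-10)*np.sin(.61)+(sz-125)*np.cos(.61)
    k=(abs(perp-21)<8)&(along>15)&(along<42)&(abs(sy)<18)
    if k.sum()>8:
        A=np.c_[sx[k],sy[k],sz[k]];m0=A.mean(0);nn=np.linalg.svd(A-m0)[2][2];nn*=np.sign(nn[2]+nn[0]);print(c,k.sum(),"perp",perp[k].mean().round(1),"n",nn.round(3))
    k=(abs(perp)<30)&(along>0)&(along<60)&(abs(sy)<30);print(c,"sy",np.percentile(sy[k],[1,99]).round(1),"along max",np.percentile(along[k],[95,99]).round(1)) if k.sum()>8 else 0
    # label: dark bars / white paper
    h=np.stack([(P-H)@hx,(P-H)@hy,(P-H)@n],-1)*1000
    k=(abs(h[...,2]-4)<5)&(abs(h[...,0]+70)<45)&(abs(h[...,1]-52)<48)
    I=img.max(2);print(c,"plate px",k.sum())
a=cv2.imread("pics/scene7.png")[130:270,210:350];cv2.imwrite("pics/c7.png",cv2.resize(a,(600,600)))
E
```

```text
time: 14.72
tcp_pos: [0.5031, 0.0614, 0.2657]
orientation: [3.056, 0.134, -0.643]
contact_force: [0.0, 0.5, -2.0]
grip_width: 0.532
finger_force: 62.8
model hit err mm hx,hy 1.9 1.7 dist 0.10092563526872189 qvel 0.022093211239187917
scene 108 perp 20.7 n [ 0.605 -0.026  0.796]
scene sy [-25.9  20.5] along max [44.5 46.7]
scene plate px 604
top plate px 0
```

View pics/c7.png

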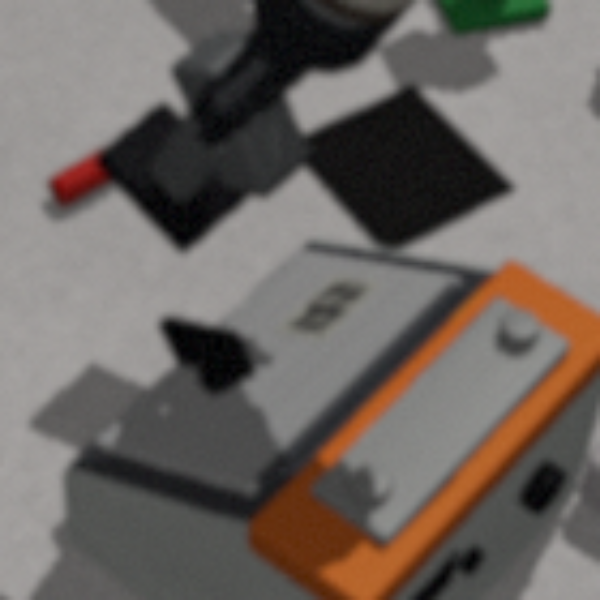

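The crop shows the head at (240,140) looking at the label at (330,305), and the free mat with corners (410,85), (512,187), (395,248), (305,145). I'll use these to refine the label centre and mat centre.

```bash
python3 - <<'E'
from geo import *
from fit2 import onplane
img=cv2.imread("pics/scene7.png")
hx,hy,n=hatch(0);f0=pt(0,0,0,0)
# label patch: rectify hatch plane at 1 mm/px around the label and report bright/bars extents
v,u=np.mgrid[0:img.shape[0],0:img.shape[1]]
W=onplane("scene",np.c_[u.ravel(),v.ravel()],f0,n);a=((W-f0)@hx*1000);b=((W-f0)@hy*1000)
hsv=cv2.cvtColor(img,cv2.COLOR_BGR2HSV).reshape(-1,3).astype(int);I=img.reshape(-1,3).max(1).astype(int)
k=(abs(a+70)<32)&(abs(b-52)<42)
med=np.median(I[k]);kd=k&(I<med-35)
print("bars",kd.sum(),np.percentile(a[kd],[2,98]).round(1),np.percentile(b[kd],[2,98]).round(1),"mean",a[kd].mean().round(1),b[kd].mean().round(1))
sat=k&(hsv[:,1]>np.percentile(hsv[k,1],60));print("med",med,"yellowish",a[sat].mean().round(1),b[sat].mean().round(1),np.percentile(a[sat],[5,95]).round(1),np.percentile(b[sat],[5,95]).round(1))
# mat
Wm=onplane("scene",np.c_[u.ravel(),v.ravel()],np.array([0,0,.004]),np.array([0,0,1.]))
k=(I<60)&(abs(Wm[:,0]-.455)<.1)&(abs(Wm[:,1]-.283)<.1)
m=k.reshape(img.shape[:2]).astype(np.uint8);_,lab,st,_=cv2.connectedComponentsWithStats(m);L=1+np.argmax(st[1:,4]);k=(lab==L).ravel()
print("mat",k.sum(),cv2.minAreaRect((Wm[k,:2]*1000).astype(np.float32)))
t,_,_=cloud("top");v,u=np.mgrid[0:img.shape[0],0:img.shape[1]]
Wm=onplane("top",np.c_[u.ravel(),v.ravel()],np.array([0,0,.004]),np.array([0,0,1.]));I=t.reshape(-1,3).max(1)
k=(I<60)&(abs(Wm[:,0]-.455)<.1)&(abs(Wm[:,1]-.283)<.1)
m=k.reshape(img.shape[:2]).astype(np.uint8);_,lab,st,_=cv2.connectedComponentsWithStats(m);L=1+np.argmax(st[1:,4]);k=(lab==L).ravel()
print("mat top",k.sum(),cv2.minAreaRect((Wm[k,:2]*1000).astype(np.float32)))
Rt=down(YAW,np.radians(24));bm=Rt.apply([np.cos(.61),0,np.sin(.61)]);print(rel(pt(0,-70,52,0)-bm*.1-Rt.apply([.0369,0,.0338]),Rt))
E
```

```text
bars 70 [-81.3 -57. ] [31.2 74.6] mean -68.7 51.9
med 130.0 yellowish -67.9 52.1 [-85.7 -50.7] [27.2 79.1]
mat 1246 ((434.8896789550781, 256.0687255859375), (173.05970764160156, 155.50892639160156), 77.90032196044922)
mat top 960 ((453.6809387207031, 282.5088195800781), (116.63957214355469, 126.00857543945312), 78.2088623046875)
[ 0.26  1.64  2.42 -0.01 -0.05  0.01]
```

```bash
python3 -m crank '[[[0,1.5,0.5,0,0,0,40],[0,1.5,0.5,0,0,0,40],[0,1.5,0.5,0,0,0,40],[0,1.5,0.5,0,0,0,40],[0,1.5,0.5,0,0,0,40],[0,1.5,0.5,0,0,0,40],[0,1.5,0.5,0,0,0,40],[0,1.5,0.5,0,0,0,40],[0,1.5,0.5,0,0,0,40],[0,1.5,0.5,0,0,0,40],[0,1.5,0.5,0,0,0,40],[0,1.5,0.5,0,0,0,40],[0,1.5,0.5,0,0,0,40],[0,1.5,0.5,0,0,0,40],[0,1.5,0.5,0,0,0,40],[0,1.5,0.5,0,0,0,40],[0,1.5,0.5,0,0,0,40],[0,1.5,0.5,0,0,0,40]]]'; python3 - <<'E'
from geo import *
from fit2 import onplane
for c,box in(("scene",None),("top",None)):
    img,d,P=cloud(c);v,u=np.mgrid[0:384,0:512]
    Wm=onplane(c,np.c_[u.ravel(),v.ravel()],np.array([0,0,.004]),np.array([0,0,1.]));I=img.reshape(-1,3).max(1)
    Z=P[...,2].ravel()
    k=(I<60)&(abs(Z-.004)<.012)&(abs(Wm[:,0]-.455)<.085)&(abs(Wm[:,1]-.283)<.085)
    m=k.reshape(384,512).astype(np.uint8);m=cv2.morphologyEx(m,cv2.MORPH_OPEN,np.ones((3,3)));_,lab,st,_=cv2.connectedComponentsWithStats(m);k=(lab==1+np.argmax(st[1:,4])).ravel()
    q=(Wm[k,:2]*1000);a=np.radians(-11);ex=q@[np.cos(a),np.sin(a)];ey=q@[-np.sin(a),np.cos(a)]
    print(c,k.sum(),cv2.minAreaRect(q.astype(np.float32)),"mean",q.mean(0),np.percentile(ex,[.5,99.5]),np.percentile(ey,[.5,99.5]))
y=np.radians(2)
for C in([.4537,.2820],):
    off=down(y).apply([.010,0,0]);print("lift pose",rel(np.r_[C,0]+off+[0,0,.137+.09],down(y)),"origin->tcp",np.r_[C,0]+off)
E
```

```text
time: 17.12
tcp_pos: [0.5032, 0.0592, 0.2654]
orientation: [3.056, 0.133, -0.643]
contact_force: [-0.2, -0.2, -3.0]
grip_width: 0.53
finger_force: 62.8
scene 993 ((455.6044921875, 281.806884765625), (113.9100341796875, 125.75714111328125), 77.8363037109375) mean [458.77744832 281.5857492 ] [334.1127831  455.76322623] [307.34168696 419.28557579]
top 948 ((453.784912109375, 282.3616027832031), (116.60125732421875, 125.76546478271484), 78.47803497314453) mean [453.66174032 282.73107043] [329.7077026 453.8330367] [306.03143971 421.38423244]
lift pose [-2.6600e+00 -2.2565e+02  4.3590e+01  9.0000e-02  3.9600e+00  4.9000e-01] origin->tcp [0.46369391 0.28234899 0.        ]
```

```bash
python3 -m crank '[[[-3,-40,-12,0,0.6,0.1,40],[-5,-80,-15,0,1.4,0.2,40],[-5,-125,-5,0,2.3,0.3,40],[-3,-170,12,0.1,3.2,0.4,40],[-2,-205,30,0.1,3.9,0.5,40],[-2,-226,44,0.09,3.96,0.49,40],[-2,-226,44,0.09,3.96,0.49,40],[-2,-226,44,0.09,3.96,0.49,40]]]'; python3 - <<'E'
from geo import *
o=arm.observe();T=np.array(o["tcp_pos"]);Rt=R.from_rotvec(o["orientation"]);y=np.radians(2)
for c in("scene","top"):
    img,d,P=cloud(c);q=Rt.inv().apply((P-T).reshape(-1,3)).reshape(P.shape)*1000
    sx=q[...,0]+10;sz=133-q[...,2];sy=-q[...,1]
    along=(sx-10)*np.cos(.61)-(sz-125)*np.sin(.61);perp=(sx-10)*np.sin(.61)+(sz-125)*np.cos(.61)
    k=(abs(perp-21)<8)&(along>15)&(along<42)&(abs(sy)<18)
    if k.sum()>8:
        A=np.c_[sx[k],sy[k],sz[k]];m0=A.mean(0);nn=np.linalg.svd(A-m0)[2][2];nn*=np.sign(nn[2]+nn[0]);print(c,k.sum(),"perp",perp[k].mean().round(1),"n",nn.round(3),"tilt",np.arctan2(nn[0],nn[2]).round(3))
    k=(abs(sy)<45)&(sz>-10)&(sz<24)&(abs(sx)<70)
    if k.sum()>8:print(c,"butt",k.sum(),np.percentile(sx[k],[1,99]).round(1),np.percentile(sy[k],[1,99]).round(1),np.percentile(sz[k],[2,98]).round(1))
print(rel([.4643,.2826,.139],down(y)))
E
```

```text
time: 18.23
tcp_pos: [0.4645, 0.2822, 0.2268]
orientation: [3.141, 0.055, 0.0]
contact_force: [-0.4, 0.1, -2.7]
grip_width: 0.532
finger_force: 63.4
scene 98 perp 19.2 n [ 0.563 -0.027  0.826] tilt 0.598
scene butt 358 [-39.4  43.4] [-31.6  29.5] [ 1.6 21.1]
top butt 23 [-29.7 -15.1] [-12.1  31.5] [12.3 22.5]
[-7.50e-01 -6.00e-01  8.81e+01 -0.00e+00 -1.00e-02 -1.00e-02]
```

```bash
python3 -m crank '[[[0,0,30,0,0,0,40],[0,0,60,0,0,0,40],[0,0,75,0,0,0,40],[0,0,82,0,0,0,40],[0,0,85,0,0,0,40],[0,0,87,0,0,0,40],[0,0,88,0,0,0,40],[0,0,88,0,0,0,40]]]'
```

```text
time: 19.32
tcp_pos: [0.4642, 0.2829, 0.1387]
orientation: [-3.141, -0.055, -0.001]
contact_force: [-0.2, -0.6, -3.9]
grip_width: 0.528
finger_force: 63.4
```

```bash
python3 -m crank '[[[0,0,0.5,0,0,0,40],[0,0,1,0,0,0,40],[0,0,1,0,0,0,40]]]'; python3 -m crank '[[[0,0,0.5,0,0,0,40],[0,0,1,0,0,0,40],[0,0,1,0,0,0,40]]]'
```

```text
time: 19.7
tcp_pos: [0.464, 0.2828, 0.1373]
orientation: [-3.141, -0.055, 0.001]
contact_force: [-0.6, -0.6, -2.7]
grip_width: 0.53
finger_force: 63.4
time: 20.08
tcp_pos: [0.4643, 0.2829, 0.137]
orientation: [-3.141, -0.055, -0.001]
contact_force: [-2.0, -0.2, 3.9]
grip_width: 0.529
finger_force: 64.2
```

```bash
python3 -m crank '[[[0,0,0,0,0,0,46],[0,0,0,0,0,0,48],[0,0,0,0,0,0,54],[0,0,0,0,0,0,65],[0,0,0,0,0,0,85],[0,0,0,0,0,0,85],[0,0,0,0,0,0,85],[0,0,0,0,0,0,85],[0,0,-15,0,0,0,85],[0,0,-40,0,0,0,85],[0,0,-80,0,0,0,85],[0,0,-130,0,0,0,85],[0,0,-160,0,0,0,85],[-60,0,-160,0,0,0,85],[-120,0,-160,0,0,0,85],[-120,0,-160,0,0,0,85],[-120,0,-160,0,0,0,85]]]' 20; python3 - <<'E'
from geo import *
ims=[]
for c in("scene","top"):
    img,d,P=cloud(c);X,Y,Z=np.moveaxis(P,2,0);hs=cv2.cvtColor(img,cv2.COLOR_BGR2HSV)
    m=(abs(X-.46)<.075)&(abs(Y-.283)<.05)&(Z>.09)&(Z<.18)&(hs[...,1]<80)
    print(c,m.sum(),cv2.minAreaRect((P[m][:,:2]*1000).astype(np.float32)),"zmax",np.percentile(Z[m],99))
    hx,hy,n=hatch(0);h=np.stack([(P-H)@hx,(P-H)@hy,(P-H)@n],-1).reshape(-1,3)*1000;V=img.max(2).ravel()
    k=(V<60)&(h[:,2]>25)&(h[:,2]<52)&(abs(h[:,0]+90)<45)&(abs(h[:,1]+30)<45);print(" knob",k.sum(),cv2.minAreaRect(h[k,:2].astype(np.float32)))
    ims.append(cv2.resize(img[90:300,150:400],(400,336)))
cv2.imwrite("pics/c9.png",np.hstack(ims))
E
```

```text
time: 22.2
tcp_pos: [0.3448, 0.2787, 0.2977]
orientation: [-3.14, -0.055, -0.004]
contact_force: [0.5, -0.1, -0.0]
grip_width: 0.998
finger_force: 0.0
scene 574 ((466.1119384765625, 283.3780822753906), (48.164852142333984, 90.83781433105469), 89.85012817382812) zmax 0.16904552197352754
 knob 153 ((-87.10662841796875, -30.682580947875977), (11.990213394165039, 70.09088897705078), 89.98250579833984)
top 212 ((462.7579650878906, 281.95562744140625), (91.02627563476562, 45.354373931884766), 2.5744357109069824) zmax 0.16841353555381394
 knob 54 ((-88.48279571533203, -29.74893569946289), (61.82820510864258, 10.28705883026123), 0.10255736857652664)
```

View pics/c9.png

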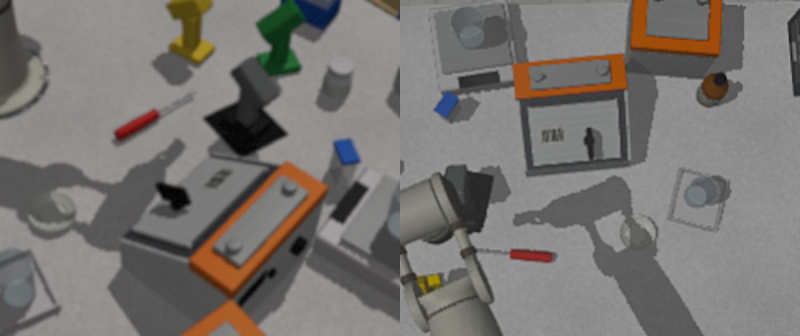

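The scanner stands upright mid-mat at (245,110) in the left crop. The hatch is shut with its wing along the slope at (172,195), and the beaker, bottle and cell block are where they were. Handing in.

```bash
python3 -c "
from bench import arm
print(arm.close_job())"
```

```text
the job is handed in; nothing more can be done
None
```

The job is handed in at about 22 s: hatch shut, knob turned to its stop, label aimed at from about 10 cm for roughly 2 s, scanner back upright in the middle of its mat, and the beaker, bottle and cell block not touched.

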